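Hold the shutter's key switch on

ROBOT

A 6-joint arm with a two-finger parallel gripper is mounted at the origin on the work surface. World frame = base frame: x ahead of the robot, y to its left, z up, the work surface at z = 0. Lengths are in mm, angles in degrees, forces in N, time in s.
With the tool pointing down it reaches from about 350 to 850 mm from the base axis. Payload 8.1 kg.
Tool frame: the origin (TCP) lies on the centre line of the jaws, within the pads' length; the fingertips stand r.tip_extent ahead of it and the grasp point (between the pads) lies 8 mm behind it (r.tip_extent is the distance from the TCP to the fingertips, in mm); z points along the fingers, y is the direction in which the jaws open and shut (so a half turn about z gives the same grasp; the last joint's range is limited). The gripper opens to 85 mm and grips with 20 to 120 N. Pads are 22 mm wide; open, the fingers measure 114 mm over their backs; the gripper's body (76 mm by 85 mm) begins 54 mm behind the grasp point. The pads swing forward as they close: fully open they stand 13 mm farther back than shut.
Start: joints at [72.284, 7.471, 85.268, -0, 87.261, -4.893], TCP at [133.139, 585.046, 242.292] pointing down, gripper open.
Joint ranges: [-169.43, 169.43], [-51.17, 129.36], [1.28, 143.12], [-76.62, 256.62], [0, 156.53], [-152.29, 152.29]. Speed limits (degrees/s): [136.94, 136.94, 159.86, 180, 180, 180].

INTERFACE

Orientations are given as [roll, pitch, yaw] about the fixed x, y, z axes, in that order (R = Rz(yaw) Ry(pitch) Rx(roll)).
In Python, from bench import sense, optics, hand_in, spotter, r gives the robot as it stands.
- The arm moves only by the tool apply_moves, never from a script. Its argument "series" is a list of rows, each a list of 3 entries, a list of its own where there are three numbers: the opening, from 0 (shut) to 1 (fully open), then the shift along the world's x, y, z in m, then the turn about the world's z in rad. In form: [[grip, [x, y, z], turn], ...]. A call has 1 to 5 rows; each row is the pose to reach, as a shift and turn from the pose measured when the call began; what a row does not reach only later rows make up. A row lasts 1/8 s, in which the tool goes at most 62.5 mm and 10.7 degrees, less where a joint would pass 70% of its speed; a pose out of reach is approached as far as the arm can. A call with a gripper value outside its range is refused whole. The fingers move at their own pace and stop on an object; "grip_force" is the grip in N (left out, the last holds). Time passes only in rows, so rows that repeat a pose let the fingers close. It gives the time, the measured TCP pose, the force and the opening at its end, in the units of the state.
- sense(): the state, without advancing time (a new reading comes with each control period).
- optics.snapshot(name): name is "scene" or "top" or "wrist"; returns a dict with "color" (400x640x3 uint8, blue, green, red), "intrinsics" (3x3 intrinsics, pixels), "rvec" (rotation vector, rad) and "tvec" (3), from world to camera coordinates, as OpenCV has them. Camera axes: x right, y down, z forward; pixel columns grow to the right and rows downward; lengths in mm; the calibration is good to about 2 mm. A picture is of the moment at which its call begins. There is no depth.
- hand_in(): hands the job in, once; it reports no verdict.
Trained networks look in a picture, given as the dict that the camera call returned (one of the last four; its "shot" number tells which), for a name from the list of things; names that differ only in an ending like _2 or _b are one class to them, and where a whole thing is asked for, a point or a joint stands for the part that bears it (a point fixed in the world has none). Each returns a list of dicts, best first, with "p" (0 to 1); they miss things now and then, are a little off and sometimes report something else, mostly with a low value. They report only what shows in the picture. A call takes as long as a camera call.
- spotter.search_frame(picture, query): "xyz" ([x, y, z] in mm, in the coordinates of the camera as it stood for that picture, good to about 4 mm: the middle of the surface that is visible of it).
- spotter.masks_of(picture, query): "mask" (400x640 bool, what is visible of it).
The state is a dict: "time": time; "joint_pos": joint angles; "qd": joint speeds; "joint_efforts": joint torques, N m; "tool_pos": TCP position; "tcp_rot": TCP orientation; "ft_force": force on the tool from outside, world axes, zero at the start; "wrist_torque": the same for the moment, N m; "finger_gap": finger opening in mm.
Only numpy, scipy, OpenCV 4.12 (cv2) and the standard library are available. Lean on these libraries where they do the work, as an engineer would, in place of code of your own. Each camera call takes 0.05 s, during which the arm holds its last target.

TASK

The cellar's roller shutter runs only while its key switch is held on. Take the flat-headed key out of the saw cut in the wooden drill-bit block, push it all the way into the keyhole of the control station (the pins are sticky, so work it in) and turn it a quarter turn clockwise to its stop. Finish while still gripping the key and holding it turned, without pressing the station's stop button or disturbing the other things on the bench.

Things in the scene. Friction and masses are not known exactly. Their poses are not given: they have to be found in the camera images.
- key: Key standing upright in the saw cut. Black head 28 wide (its x) x 10 thick (y) x 36 mm high with a ring hole; under it a steel blade 28 mm long, 9 wide (x) x 3 thick, V tip, waist cut to 3 mm at 14-20 mm under the head. 35 g, same both ways round. Origin on the blade axis at the head's underside (resting on the block's top); z up out of the head. Pinch the head across its 10 mm from above.
- bit_block: Fixed wooden block 170 (its x) x 70 x 45 mm high, origin at the centre of its underside. The saw cut, open at the top, runs along its x from -71 to -9 mm, 5 mm wide, 36 mm deep; the key stands somewhere along it, blade width along the cut. Drill bits 28 to 47 mm tall stand in the other half, x +30 to +77 mm.
- station: Fixed grey control station, 174 (its x) x 84 x 80 mm high, origin at the centre of its underside. On its top in a row along x: the key switch at -50 mm (steel bezel 30 mm across, 10 mm high), an amber lamp at 0 (30 mm across, 11 mm high), the mushroom stop button at +55 mm.
- keyhole (a point): Keyhole centre on the key switch's top face, 90 mm above the bench, axes as the station's, z up. Slot 10 x 3.9 mm, mouth chamfered 2 mm, along x when off, straight down. Key home: its head's underside on the bezel, key origin at this point. Three sticky pins 4 to 10 mm down each resist the tip with up to about 10 N; a steady push with a little rocking gets past.
- plug (a joint): Turn of the key switch, rad: 0 off, grows clockwise seen from above to its stop at 1.571. Cannot turn until the key is home; the key cannot come out while turned. A spring (0.02 N m at off, 0.07 at the stop) turns it back when let go. The slot's play (0.11 rad) and the grip's give mean that a hand must turn some 1.75 to 2 rad to bring the plug to its stop.
- stop (a joint): Travel of the mushroom stop button on the station: 0 out, 0.005 m fully pressed (9 N); leave it alone.
- stop_top (a point): Centre of the top of the stop button (38 mm across), about 97 mm above the bench.
- screwdriver: Screwdriver lying on the bench, about 200 mm long along its x; bystander.
- screw_jar: Glass jar with a steel lid, 68 mm across, 85 mm high, origin at the centre of its underside; bystander.
- tin: Tin, 74 mm across, 100 mm high, origin at the centre of its underside; bystander.
- tape: Flat roll of tape, 96 mm across, 24 mm high, origin at the centre of its underside; bystander.

How it is judged (in metres and radians):
On the way, in this order (a step that is already met when the one before it is completed fails the run):
1. the key is held by the gripper, drawn clear of the saw cut (z of key in the frame of bit_block above 0.075 m and contact force between the fingers and key above 0.5 N), for 0.1 s.
2. the key is fully home in the keyhole, the switch not yet turned (z of key in the frame of keyhole below 0.0035 m and horizontal distance between key and keyhole below 0.003 m and angle between key's own z axis and vertical below 0.12 rad and value of joint plug below 0.25 rad), for 0.1 s.
At the end, for the whole second after the job is handed in: The key switch is turned past 1.35 rad (its stop is at 1.571) and stays there through the last second; the key is still home (head within 3.5 mm of the bezel, on the keyhole's axis within 3 mm) and still gripped by the fingers (more than 1 N); the stop button is out (value of joint plug above 1.35 rad and z of key in the frame of keyhole below 0.0035 m and horizontal distance between key and keyhole below 0.003 m and contact force between the fingers and key above 1 N and value of joint stop below 0.002 m); the arm keeps its last pose, push and grip.
It fails at once if the stop button is pressed (value of joint stop above 0.003 m).
It fails at once if another thing on the bench is disturbed (moved more than 25 mm) (distance of any of screwdriver, screw_jar, tin, tape from where it was at the start of the episode above 0.025 m).
It also fails if it takes over 61 s, if anything falls off the work surface, if the arm or the gripper's body presses on something with over 40 N, if the wrist force passes 120 N, or if a joint passes its speed limit or range.

## Working session

There is one attempt and no reset: what is moved stays moved. The work goes in short steps, Python scripts to look and compute and a tool call to move; the robot and the scene stay as the last step left them, time stands still between calls to the robot, and variables do not carry over. Pictures are saved under pics/ and viewed, and the job is handed in when it is done.

Besides the shell and the picture viewer there is one more tool, called by a JSON object that holds its "op" and its "data". apply_moves: Moves the arm, as the interface text tells. Its arguments: {"type":"object","properties":{"series":{"type":"array"},"grip_force":{"type":"number"}},"required":["series"]}

```bash
mkdir -p pics; ls
cat > h.py <<'E'
from bench import sense, optics, hand_in, spotter, r
import numpy as np, cv2
def cam(p):
    R,_=cv2.Rodrigues(np.array(p["rvec"],float)); return np.array(p["intrinsics"],float),R,np.array(p["tvec"],float).ravel()
def toworld(p,xyz):
    K,R,t=cam(p); return R.T@(np.array(xyz,float)-t)
def ray(p,uv,z):
    K,R,t=cam(p); d=R.T@np.linalg.solve(K,[uv[0],uv[1],1.]); c=-R.T@t
    return c+d*(z-c[2])/d[2]
def proj(p,X):
    K,R,t=cam(p); q=cv2.projectPoints(np.array(X,float).reshape(-1,3),np.array(p["rvec"],float),np.array(p["tvec"],float),K,None)[0]; return q.reshape(-1,2)
E
python3 - <<'E'
from h import *
print(sense(), r.tip_extent)
for n in ["scene","top","wrist"]:
    p=optics.snapshot(n); cv2.imwrite(f"pics/{n}0.png",p["color"])
    print(n,[c for c in cam(p)][0].tolist(), (-cam(p)[1].T@cam(p)[2]).round())
    for q in ["key","bit_block","station","stop_top","screwdriver","screw_jar","tin","tape"]:
        for d in spotter.search_frame(p,q)[:2]:
            print(q,round(d["p"],2),toworld(p,d["xyz"]).round(1))
E
```

```text
pics
{'time': 0.0, 'joint_pos': array([ 7.22840424e+01,  7.51580336e+00,  8.53291628e+01, -1.35901751e-03,
        8.72614885e+01, -4.89406712e+00]), 'qd': array([ 0.04611754, -0.03752331,  0.04063035,  0.01061319, -0.09853373,
       -0.10143665]), 'joint_efforts': array([-2.03093667e-03, -5.69411051e+01, -5.00543082e+01, -4.29740203e-04,
        1.49081298e-02,  1.45456954e-05]), 'tool_pos': array([132.98778307, 584.53381093, 241.23828092]), 'tcp_rot': array([-1.79893818e+02, -7.72964634e-03,  1.67178169e+02]), 'ft_force': array([-0.1139419 ,  0.1684492 ,  0.35459483]), 'wrist_torque': array([ 0.03779503, -0.03678521,  0.00267218]), 'finger_gap': 85.38428793055323} 11.0
scene [[509.59170078660776, 0.0, 317.5045001546197], [0.0, 509.59170078660776, 207.7766601967582], [0.0, 0.0, 1.0]] [1125.  673. 1039.]
bit_block 0.7 [ 607.1 -199.4   46.1]
station 0.55 [604.1 179.   79.2]
stop_top 0.44 [637.1 158.6  99.5]
screwdriver 0.68 [499.4  -9.9  17.1]
screw_jar 0.66 [761.2  37.4  63.6]
tin 0.98 [512.1 442.9  85. ]
tape 0.92 [ 524.5 -408.    17.4]
top [[384.0363152626226, 0.0, 314.9290508157148], [0.0, 384.0363152626226, 203.91295105017457], [0.0, 0.0, 1.0]] [ 438.  -15. 1044.]
key 0.51 [ 540.3 -196.1   82.4]
bit_block 0.81 [ 588.9 -210.2   46.2]
station 0.64 [581.6 162.9  83.8]
stop_top 0.57 [639.5 159.7 101.1]
stop_top 0.53 [740.3  14.3  80.5]
screwdriver 0.71 [490.3 -14.2  22.6]
screw_jar 0.88 [740.3  16.5  83.5]
tin 0.55 [492.7 424.6  98.8]
tape 0.78 [ 522.2 -412.2   25.4]
wrist [[278.10248681725045, 0.0, 314.0032176124192], [0.0, 278.10248681725045, 201.34325087352101], [0.0, 0.0, 1.0]] [ 51. 603. 373.]
station 0.46 [484.3 183.7   1.3]
screwdriver 0.43 [436.9 -12.5   5.8]
```

View pics/scene0.png

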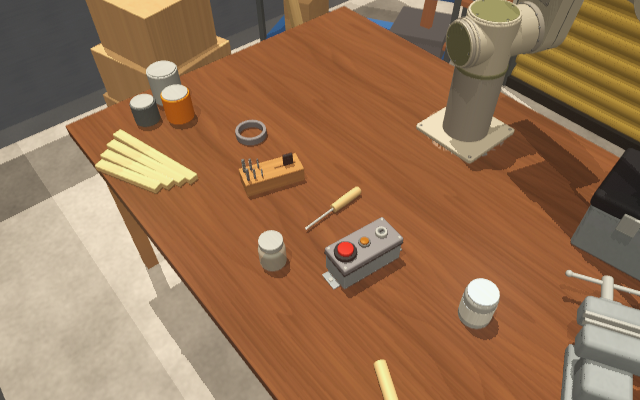

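View pics/top0.png

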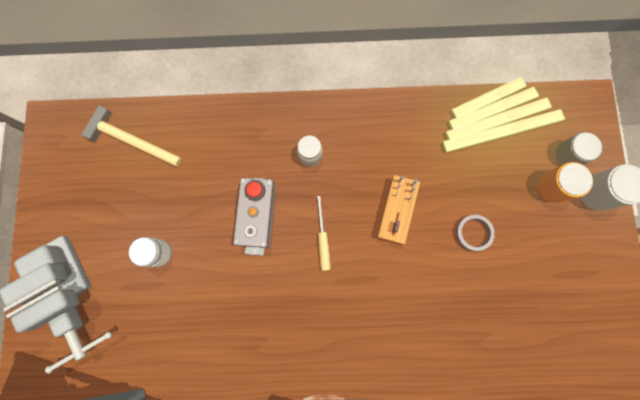

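View pics/wrist0.png

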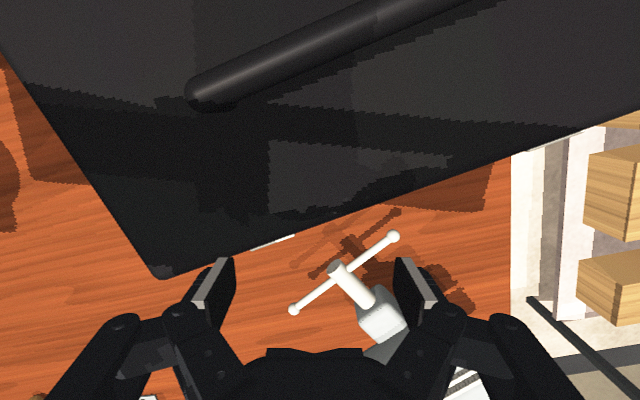

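Run:
```python
from h import *
p=optics.snapshot("top")
for q,z in [("bit_block",45),("station",80),("key",70)]:
    for d in spotter.masks_of(p,q)[:1]:
        m=d["mask"].astype(np.uint8); c=cv2.findContours(m,0,1)[0]; c=max(c,key=cv2.contourArea)
        W=np.array([ray(p,x[0],z)[:2] for x in c],np.float32)
        print(q,round(d["p"],2),cv2.minAreaRect(W),m.sum())
p=optics.snapshot("wrist"); print(cam(p)[1][2], cam(p)[2])
p=optics.snapshot("top")["color"]
cv2.imwrite("pics/topc.png",np.hstack([cv2.resize(p[165:265,365:435],None,fx=5,fy=5),cv2.resize(p[165:265,220:290],None,fx=5,fy=5)]))
```

```text
bit_block 0.8 ((587.4671630859375, -209.26150512695312), (75.38980865478516, 176.47528076171875), 72.95232391357422) 1819
station 0.92 ((576.1203002929688, 161.68319702148438), (92.34112548828125, 192.22848510742188), 83.80083465576172) 2519
key 0.49 ((540.3972778320312, -197.008544921875), (17.667783737182617, 28.322479248046875), 86.5335464477539) 75
[ 0.31919871 -0.07231448 -0.94492476] [-599.88884482  -42.62887618  380.12522622]
```

View pics/topc.png

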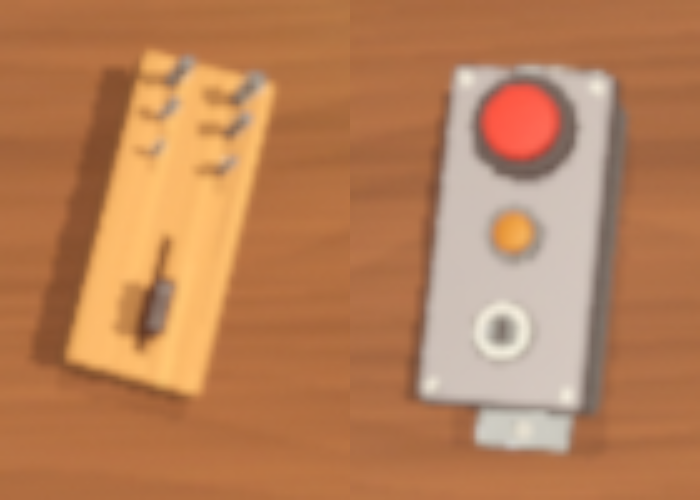

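{"op": "apply_moves", "data": {"series": [[1,[0.05,-0.03,0.02],0],[1,[0.1,-0.07,0.02],0],[1,[0.14,-0.11,0.02],0],[1,[0.18,-0.15,0.02],0],[1,[0.22,-0.19,0.02],-0.03]]}}

```text
time: 2.28
tool_pos: [354.3, 393.6, 262.5]
tcp_rot: [180.0, 0.0, 165.4]
ft_force: [1.0, 0.4, 0.5]
finger_gap: 85.0
```

{"op": "apply_moves", "data": {"series": [[1,[0.03,-0.05,0],0],[1,[0.05,-0.105,0],0],[1,[0.07,-0.16,0],0],[1,[0.09,-0.22,0],0],[1,[0.11,-0.275,0],0]]}}

```text
time: 2.9
tool_pos: [464.7, 116.7, 262.8]
tcp_rot: [179.9, 0.1, 165.4]
ft_force: [1.4, 0.5, 0.4]
finger_gap: 85.3
```

{"op": "apply_moves", "data": {"series": [[1,[0.01,-0.055,0],0],[1,[0.03,-0.11,0],0],[1,[0.05,-0.165,0],0],[1,[0.06,-0.22,0],0],[1,[0.075,-0.275,-0.02],-0.04]]}}

```text
time: 3.52
tool_pos: [540.9, -160.7, 244.9]
tcp_rot: [180.0, 0.3, 163.1]
ft_force: [-0.4, 0.5, 0.1]
finger_gap: 85.4
```

{"op": "apply_moves", "data": {"series": [[1,[0,-0.03,-0.03],0],[1,[0,-0.037,-0.045],0],[1,[0,-0.037,-0.045],0]]}}

```text
time: 3.9
tool_pos: [540.0, -197.1, 198.4]
tcp_rot: [179.9, 0.1, 163.1]
ft_force: [-0.4, 0.0, -0.9]
finger_gap: 85.2
```

Run:
```python
from h import *
p=optics.snapshot("wrist"); cv2.imwrite("pics/w1.png",p["color"])
for q,z in [("bit_block",45),("key",81)]:
    for d in spotter.search_frame(p,q)[:2]: print(q,round(d["p"],2),toworld(p,d["xyz"]).round(1))
    for d in spotter.masks_of(p,q)[:1]:
        m=d["mask"].astype(np.uint8); c=cv2.findContours(m,0,1)[0]; c=max(c,key=cv2.contourArea)
        W=np.array([ray(p,x[0],z)[:2] for x in c],np.float32)
        print(q,round(d["p"],2),cv2.minAreaRect(W),m.sum(),cv2.minAreaRect(c))
print(sense()["tool_pos"],sense()["tcp_rot"])
```

```text
bit_block 0.57 [ 579.1 -213.3   44.1]
bit_block 0.94 ((596.6368408203125, -216.0989990234375), (69.73974609375, 204.90487670898438), 72.72708892822266) 8811 ((312.5, 230.0), (164.0, 67.0), 90.0)
key 0.74 [ 530.5 -197.9   80.7]
key 0.72 ((533.1776123046875, -196.38922119140625), (8.294926643371582, 33.28936767578125), 73.26510620117188) 297 ((312.5, 192.0), (34.0, 9.0), 90.0)
[ 541.82056428 -196.84582481  201.48686683] [179.9704856    0.4635083  163.17839944]
```

View pics/w1.png

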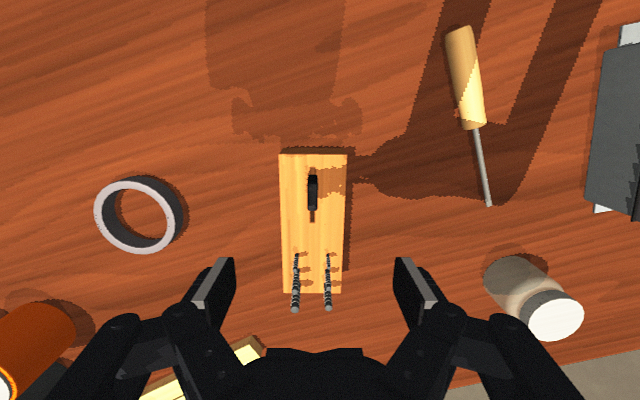

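Run:
```python
from h import *
p=optics.snapshot("wrist"); c=p["color"]
cv2.imwrite("pics/w1c.png",cv2.resize(c[145:245,265:365],None,fx=6,fy=6,interpolation=cv2.INTER_CUBIC))
s=sense(); T=s["tool_pos"];print(T,s["tcp_rot"],(-cam(p)[1].T@cam(p)[2]).round(1))
# predicted
a=np.radians(-16.9); ux=np.array([np.cos(a),np.sin(a)]);uy=np.array([-ux[1],ux[0]])
for v in (175,180,200,209):
    for z in (45,81): print(v,z,ray(p,(312.5,v),z).round(1))
```

```text
[ 541.72237432 -196.98324049  201.28430203] [179.97421329   0.44933757 163.17014641] [ 460.1 -172.4  331.8]
175 45 [ 529.  -194.7   45. ]
175 81 [ 520.3 -191.9   81. ]
180 45 [ 534.2 -196.3   45. ]
180 81 [ 524.9 -193.3   81. ]
200 45 [ 555.8 -202.9   45. ]
200 81 [ 543.8 -199.    81. ]
209 45 [ 565.9 -205.9   45. ]
209 81 [ 552.6 -201.7   81. ]
```

View pics/w1c.png

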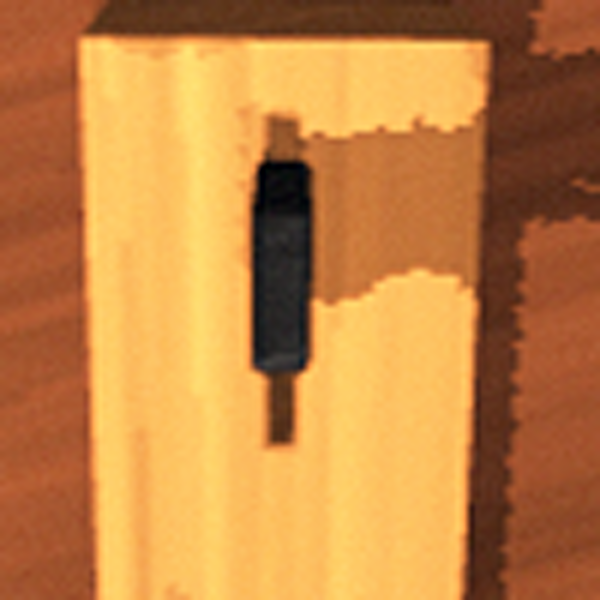

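{"op": "apply_moves", "data": {"series": [[1,[-0.004,-0.0005,-0.05],0],[1,[-0.004,-0.0005,-0.095],0],[0.6,[-0.004,-0.0005,-0.125],0],[0.6,[-0.004,-0.0005,-0.139],0],[0.5,[-0.004,-0.0005,-0.139],0]], "grip_force": 40}}

```text
time: 4.82
tool_pos: [537.6, -197.1, 62.1]
tcp_rot: [180.0, 0.4, 163.2]
ft_force: [0.2, -0.1, -0.6]
finger_gap: 42.9
```

Run:
```python
from h import *
p=optics.snapshot("wrist"); c=p["color"]
cv2.imwrite("pics/w2.png",c)
s=sense(); print(s["tool_pos"],s["tcp_rot"],s["ft_force"],s["finger_gap"],s["joint_pos"])
```

```text
[ 538.37881314 -197.5454876    63.35115529] [179.98367336   0.5129605  163.18897277] [ 1.27763677 -0.75671957  0.26694471] 42.60416357974331 [-2.53286767e+01  1.19928056e+01  9.97252133e+01  9.95141964e-02
  6.77771265e+01 -9.85549540e+01]
```

View pics/w2.png

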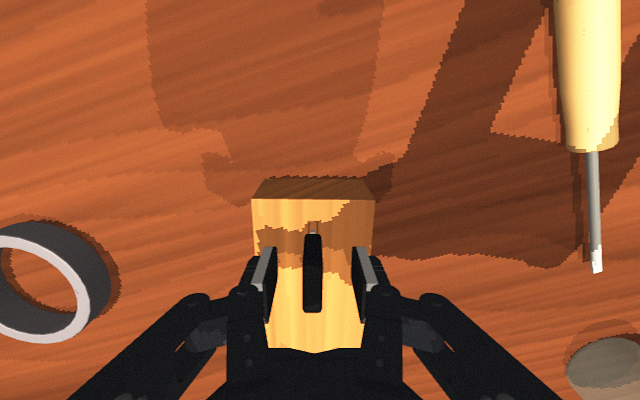

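{"op": "apply_moves", "data": {"series": [[0,[0,0,0],0],[0,[0,0,0],0],[0,[0,0,0],0],[0,[0,0,0],0],[0,[0,0,0],0]], "grip_force": 60}}

```text
time: 5.5
tool_pos: [539.7, -198.1, 65.3]
tcp_rot: [-180.0, 0.7, 163.2]
ft_force: [-0.2, 0.6, 7.2]
finger_gap: 9.4
```

Run:
```python
from h import *
p=optics.snapshot("wrist"); c=p["color"]
cv2.imwrite("pics/w3.png",c)
s=sense(); print(s["tool_pos"],s["tcp_rot"],s["ft_force"],s["finger_gap"])
```

```text
[ 539.70116919 -198.09782059   65.29228832] [-179.99618143    0.69246583  163.18888032] [-0.72060882  1.19521809  7.45381291] 9.16601346594582
```

View pics/w3.png

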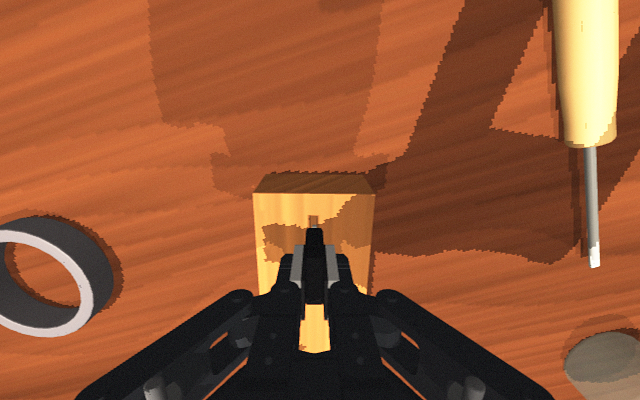

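{"op": "apply_moves", "data": {"series": [[0,[0,0,0.02],0],[0,[0,0,0.045],0],[0,[0,0,0.08],0],[0,[0,0,0.12],0],[0,[0,0,0.12],0]], "grip_force": 80}}

```text
time: 6.18
tool_pos: [542.3, -199.3, 191.5]
tcp_rot: [-179.9, 1.2, 163.2]
ft_force: [-0.5, -0.1, -0.9]
finger_gap: 8.7
```

Run:
```python
from h import *
p=optics.snapshot("wrist"); c=p["color"]
cv2.imwrite("pics/w4.png",c)
s=sense(); print(s["tool_pos"],s["tcp_rot"],s["ft_force"],s["finger_gap"],s["joint_pos"])
```

```text
[ 541.12941148 -198.83080413  188.82961015] [-179.94803716    0.99953718  163.1874583 ] [ 1.60922565  0.20482297 -0.97385945] 8.676633805010923 [-2.53299686e+01  4.65968181e+00  9.39130728e+01  9.80080812e-02
  8.04310487e+01 -9.85324258e+01]
```

View pics/w4.png

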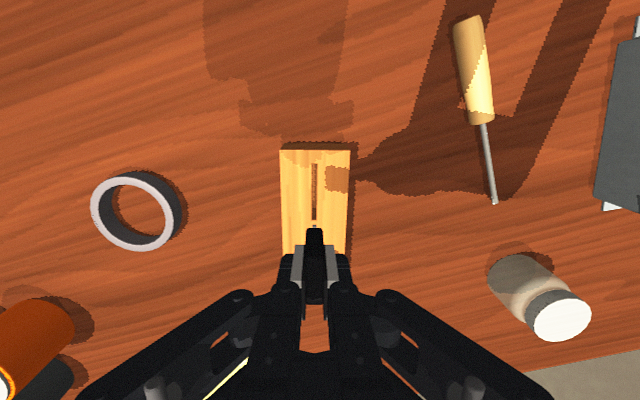

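{"op": "apply_moves", "data": {"series": [[0,[0,0.05,0.03],0],[0,[0,0.11,0.04],0.05],[0,[0,0.17,0.04],0.1],[0,[0,0.23,0.04],0.15],[0,[0.005,0.29,0.04],0.19]]}}

```text
time: 6.85
tool_pos: [545.1, 92.9, 228.1]
tcp_rot: [-179.9, 0.9, 174.1]
ft_force: [0.8, -0.5, 0.2]
finger_gap: 8.6
```

{"op": "apply_moves", "data": {"series": [[0,[0,0.05,0],0],[0,[0,0.075,0],0],[0,[0,0.075,0],0],[0,[0,0.075,0],0]]}}

```text
time: 7.35
tool_pos: [544.7, 167.2, 227.4]
tcp_rot: [-179.9, 0.9, 174.1]
ft_force: [-0.6, -0.8, -0.6]
finger_gap: 8.5
```

Run:
```python
from h import *
p=optics.snapshot("wrist"); c=p["color"]
cv2.imwrite("pics/w5.png",c)
s=sense(); print(s["tool_pos"],s["tcp_rot"],s["ft_force"],s["finger_gap"],s["joint_pos"])
for q in ["keyhole","station","stop_top"]:
    for d in spotter.search_frame(p,q)[:2]: print(q,round(d["p"],2),toworld(p,d["xyz"]).round(1),proj(p,toworld(p,d["xyz"])))
```

```text
[544.89065071 166.87043357 227.57065742] [-179.88587286    0.87125891  174.09620391] [ 0.08666757 -0.22647532 -0.17910029] 8.983112002449852 [ 12.10783052   2.50684453  92.06528408  -0.37959099  84.63470685
 -71.9546277 ]
keyhole 0.8 [533.3 172.5  89.2] [[318.61819394 179.67292723]]
station 0.57 [536.9 166.6  78.2] [[313.1371545  180.75019476]]
station 0.36 [ 582.3 -193.1   45.2] [[ 31.43193904 236.45518608]]
```

View pics/w5.png

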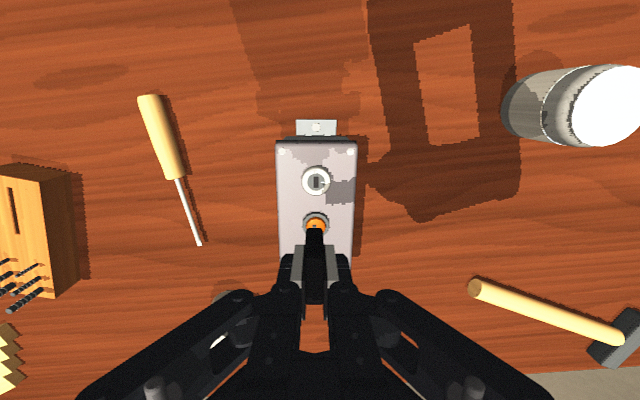

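Run:
```python
from h import *
p=optics.snapshot("wrist"); c=p["color"]
cv2.imwrite("pics/w5c.png",cv2.resize(c[130:240,265:365],None,fx=5.4,fy=5.4,interpolation=cv2.INTER_CUBIC))
cv2.imwrite("pics/w5d.png",cv2.resize(c[160:205,290:345],None,fx=12,fy=12,interpolation=cv2.INTER_CUBIC))
```

```text
(no output)
```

View pics/w5c.png

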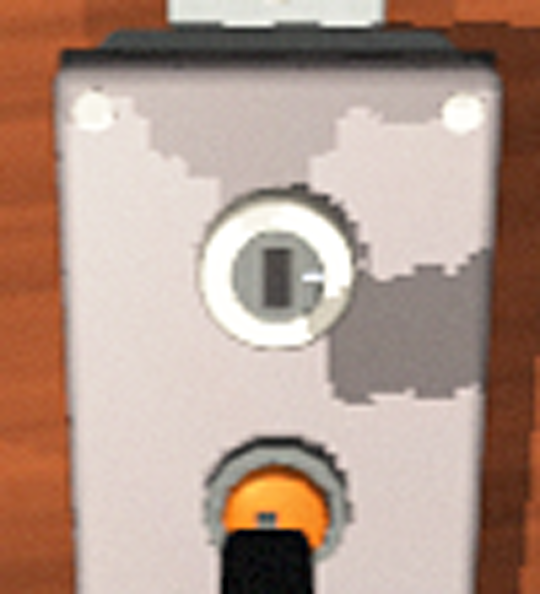

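View pics/w5d.png

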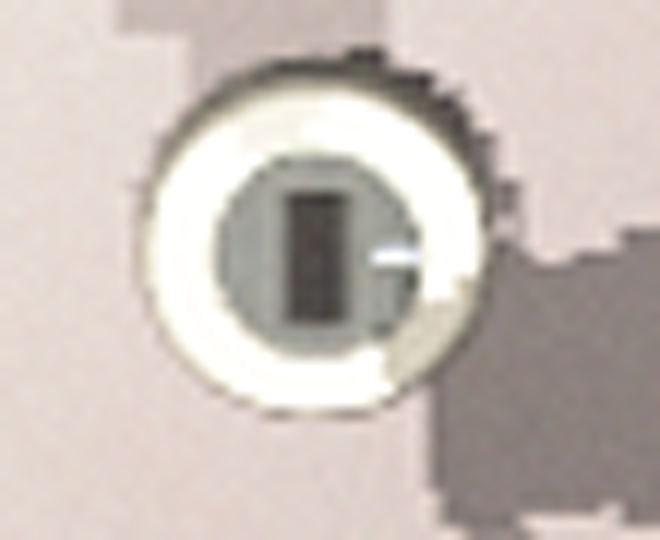

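Run:
```python
from h import *
p=optics.snapshot("wrist"); s=sense(); T=s["tool_pos"]; print(T,s["tcp_rot"])
print("hole",ray(p,(316,181),90), "bezel", [ray(p,(290+ (c[0])/12-.5,160+c[1]/12-.5),90) for c in [(315,245)]])
for z in (176,180,184):
  print("tip",z,ray(p,(314.4,226),z))
# predicted image of key for origin at TCP xy, underside T.z-20.3
a=np.radians(s["tcp_rot"][2]-180); ux=np.array([np.cos(a),np.sin(a),0])
for dx in (-4,-2,0,2):
  for dz in (-22,-20,-18):
    o=T+[0,0,dz]
    print(dx,dz,"tip",proj(p,o+ux*dx+[0,0,-28]).round(1),"nearbot",proj(p,o+ux*(dx-14)).round(1),"neartop",proj(p,o+ux*(dx-14)+[0,0,36]).round(1),"fartop",proj(p,o+ux*(dx+14)+[0,0,36]).round(1))
c=p["color"]
cv2.imwrite("pics/w5e.png",cv2.resize(c[215:315,275:355],None,fx=6,fy=6,interpolation=cv2.INTER_CUBIC))
g=cv2.convertScaleAbs(c[215:315,275:355],alpha=3)
cv2.imwrite("pics/w5f.png",cv2.resize(g,None,fx=6,fy=6,interpolation=cv2.INTER_CUBIC))
```

```text
[545.22653946 167.10919626 228.13338889] [-179.92545698    0.92332749  174.07085482]
hole [535.09787936 169.65350317  90.        ] bezel [array([533.95853537, 169.51861192,  90.        ])]
tip 176 [544.00895075 167.09072012 176.        ]
tip 180 [542.14563208 167.28174023 180.        ]
tip 184 [540.28231342 167.47276034 184.        ]
-4 -22 tip [[314.6 223.7]] nearbot [[314.7 221.9]] neartop [[314.8 253.2]] fartop [[314.7 301.3]]
-4 -20 tip [[314.6 224.9]] nearbot [[314.7 223.3]] neartop [[314.8 255.4]] fartop [[314.7 304. ]]
-4 -18 tip [[314.6 226.1]] nearbot [[314.7 224.7]] neartop [[314.8 257.6]] fartop [[314.7 306.8]]
-2 -22 tip [[314.6 226.3]] nearbot [[314.7 225. ]] neartop [[314.8 256.8]] fartop [[314.7 304.5]]
-2 -20 tip [[314.6 227.5]] nearbot [[314.7 226.4]] neartop [[314.8 259.1]] fartop [[314.7 307.2]]
-2 -18 tip [[314.6 228.7]] nearbot [[314.7 227.9]] neartop [[314.8 261.4]] fartop [[314.7 310.1]]
0 -22 tip [[314.6 228.8]] nearbot [[314.7 228. ]] neartop [[314.8 260.5]] fartop [[314.7 307.7]]
0 -20 tip [[314.6 230. ]] nearbot [[314.7 229.5]] neartop [[314.8 262.8]] fartop [[314.7 310.4]]
0 -18 tip [[314.6 231.3]] nearbot [[314.7 230.9]] neartop [[314.8 265.1]] fartop [[314.7 313.3]]
2 -22 tip [[314.6 231.3]] nearbot [[314.7 231. ]] neartop [[314.8 264.1]] fartop [[314.7 310.8]]
2 -20 tip [[314.6 232.6]] nearbot [[314.7 232.5]] neartop [[314.8 266.4]] fartop [[314.7 313.6]]
2 -18 tip [[314.6 233.9]] nearbot [[314.7 234. ]] neartop [[314.8 268.8]] fartop [[314.7 316.5]]
```

View pics/w5f.png

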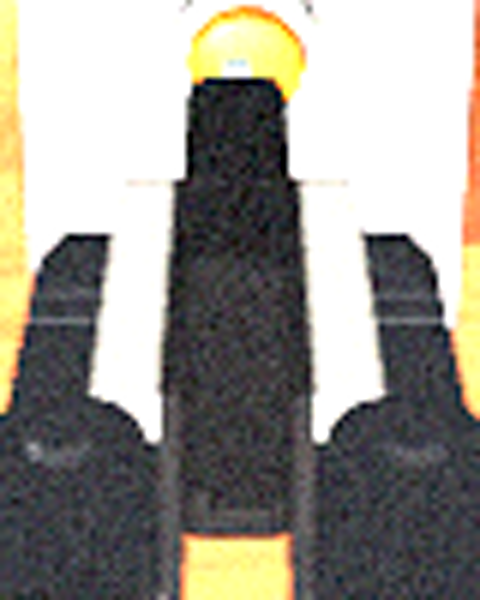

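Run:
```python
from h import *
from scipy.optimize import least_squares
ps=[];acc=0
for i in range(4):
    p=optics.snapshot("wrist"); acc=acc+p["color"].astype(float)
acc/=4
s=sense(); T=s["tool_pos"]; print(T,s["time"])
a=np.radians(s["tcp_rot"][2]-180); ux=np.array([np.cos(a),np.sin(a),0])
col=acc[215:315,313:317].mean(axis=(1,2))
print([(215+i,round(x)) for i,x in enumerate(col)])
def f(q,obs,use):
    dx,dz,th=q
    o=T+[0,0,dz]+ux*dx
    X=ux*np.cos(th)+np.array([0,0,1])*np.sin(th); Z=np.array([0,0,1])*np.cos(th)-ux*np.sin(th)
    v=proj(p,[o-28*Z,o-14*X,o-14*X+36*Z,o+14*X+36*Z])[:,1]
    return (v-obs)[use]
for ft in (300,303.3):
  for use,nt in (([0,1,3],0),([0,1,2,3],256)):
    r_=least_squares(f,[0,-20,0],args=(np.array([225.,227.3,nt,ft]),use)); print(ft,use,r_.x,r_.fun)
g=cv2.convertScaleAbs(acc[215:315,295:335],alpha=5,beta=-60)
cv2.imwrite("pics/w5g.png",cv2.resize(g,None,fx=6,fy=6,interpolation=cv2.INTER_CUBIC))
```

```text
[545.15714892 167.68711738 228.13831835] 7.85
[(215, 132), (216, 67), (217, 77), (218, 139), (219, 170), (220, 166), (221, 165), (222, 164), (223, 161), (224, 149), (225, 92), (226, 114), (227, 140), (228, 5), (229, 10), (230, 14), (231, 13), (232, 13), (233, 16), (234, 12), (235, 15), (236, 14), (237, 14), (238, 12), (239, 13), (240, 15), (241, 13), (242, 14), (243, 15), (244, 14), (245, 18), (246, 12), (247, 14), (248, 13), (249, 14), (250, 14), (251, 13), (252, 14), (253, 14), (254, 14), (255, 13), (256, 13), (257, 16), (258, 19), (259, 22), (260, 21), (261, 22), (262, 21), (263, 21), (264, 22), (265, 21), (266, 21), (267, 22), (268, 19), (269, 20), (270, 20), (271, 19), (272, 19), (273, 20), (274, 22), (275, 20), (276, 20), (277, 20), (278, 20), (279, 20), (280, 20), (281, 20), (282, 20), (283, 20), (284, 21), (285, 21), (286, 20), (287, 19), (288, 21), (289, 19), (290, 20), (291, 20), (292, 19), (293, 21), (294, 19), (295, 21), (296, 19), (297, 20), (298, 19), (299, 21), (300, 30), (301, 28), (302, 25), (303, 22), (304, 40), (305, 107), (306, 104), (307, 98), (308, 96), (309, 99), (310, 103), (311, 103), (312, 106), (313, 104), (314, 100)]
300 [0, 1, 3] [  6.50210643 -37.74063695  -0.0774131 ] [ 1.98951966e-13 -1.70530257e-13  0.00000000e+00]
300 [0, 1, 2, 3] [ 3.88163443e+00 -3.34540179e+01 -2.51030839e-02] [ 0.9595003  -1.37112326  0.7746947  -0.34725591]
303.3 [0, 1, 3] [  3.45725188 -31.28772375  -0.07554685] [-5.68434189e-14 -1.13686838e-13  1.70530257e-13]
303.3 [0, 1, 2, 3] [ 2.21153341e-01 -2.60430283e+01 -8.99937509e-03] [ 1.28080868 -1.81579095  1.00727163 -0.44939051]
```

View pics/w5g.png

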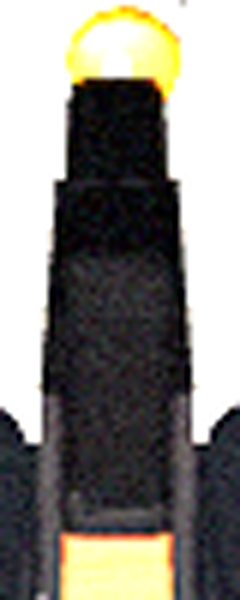

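{"op": "apply_moves", "data": {"series": [[0,[-0.005,0.0024,-0.03],0],[0,[-0.0088,0.0024,-0.055],0],[0,[-0.0088,0.0024,-0.07],0],[0,[-0.0088,0.0024,-0.078],0],[0,[-0.0088,0.0024,-0.078],0]]}}

```text
time: 8.48
tool_pos: [536.5, 170.0, 150.1]
tcp_rot: [-179.9, 0.9, 174.1]
ft_force: [0.4, 0.4, -0.2]
finger_gap: 8.5
```

Run:
```python
from h import *
acc=0
for i in range(4):
    p=optics.snapshot("wrist"); acc=acc+p["color"].astype(float)
acc/=4
s=sense(); T=s["tool_pos"]; print(T,s["tcp_rot"],s["time"],s["ft_force"])
c=acc[150:270,275:355].clip(0,255).astype(np.uint8)
cv2.imwrite("pics/w6.png",cv2.resize(c,None,fx=6,fy=5,interpolation=cv2.INTER_CUBIC))
print(ray(p,(316,181),90))
```

```text
[537.10487902 170.21410483 151.22850251] [-179.96154493    1.01977673  174.1163102 ] 8.675 [ 0.06688742  0.02063931 -0.06486808]
[505.38712306 174.66772475  90.        ]
```

View pics/w6.png

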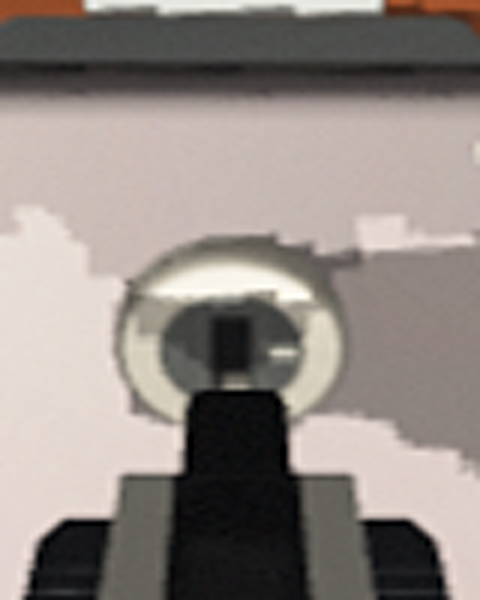

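Run:
```python
from h import *
p=optics.snapshot("wrist"); s=sense(); T=s["tool_pos"]; print(T)
a=np.radians(s["tcp_rot"][2]-180); ux=np.array([np.cos(a),np.sin(a),0]);uy=np.array([-np.sin(a),np.cos(a),0])
def rel(X): d=X-T; return (d@ux).round(2),(d@uy).round(2)
print("disc ctr",rel(ray(p,(313.2,218.5),90)),"slot near edge",rel(ray(p,(313.2,213.1),90)))
print("hole from earlier",rel(np.array([535.1,169.65,90])))
for u,v in [(294.7,219),(332.5,219)]: print(rel(ray(p,(u,v),90)))
for dx in (-3,-2,-1,0):
  for dz in (-22,-20):
    o=T+[0,0,dz]
    print(dx,dz,"shoulder",proj(p,o+ux*(dx-4.5)+[0,0,-23.5])[0].round(1),"tip",proj(p,o+ux*dx+[0,0,-28])[0].round(1),"nearbot",proj(p,o+ux*(dx-14))[0].round(1))
```

```text
[537.02719892 170.22769713 151.1545422 ]
disc ctr (np.float64(-2.9), np.float64(-0.85)) slot near edge (np.float64(-7.27), np.float64(-0.84))
hole from earlier (np.float64(-1.86), np.float64(-0.77))
(np.float64(-2.49), np.float64(-14.69))
(np.float64(-2.5), np.float64(13.59))
-3 -22 shoulder [314.4 221.5] tip [314.3 224.7] nearbot [314.4 223.2]
-3 -20 shoulder [314.4 222.7] tip [314.4 225.9] nearbot [314.4 224.6]
-2 -22 shoulder [314.4 222.8] tip [314.3 226. ] nearbot [314.4 224.7]
-2 -20 shoulder [314.4 224.1] tip [314.4 227.2] nearbot [314.4 226.1]
-1 -22 shoulder [314.4 224.2] tip [314.3 227.2] nearbot [314.4 226.2]
-1 -20 shoulder [314.4 225.4] tip [314.3 228.5] nearbot [314.4 227.7]
0 -22 shoulder [314.4 225.5] tip [314.3 228.5] nearbot [314.4 227.7]
0 -20 shoulder [314.4 226.7] tip [314.3 229.8] nearbot [314.4 229.2]
```

{"op": "apply_moves", "data": {"series": [[0,[-0.0012,-0.0005,0],0],[0,[-0.0012,-0.0005,-0.008],0],[0,[-0.0012,-0.0005,-0.014],0],[0,[-0.0012,-0.0005,-0.017],0],[0,[-0.0012,-0.0005,-0.017],0]]}}

```text
time: 9.35
tool_pos: [535.5, 169.6, 133.6]
tcp_rot: [-179.9, 1.0, 174.1]
ft_force: [-0.2, -0.3, -0.2]
finger_gap: 8.5
```

Run:
```python
from h import *
acc=0
for i in range(3):
    p=optics.snapshot("wrist"); acc=acc+p["color"].astype(float)
acc/=3
s=sense(); T=s["tool_pos"]; print(T,s["tcp_rot"],s["time"],s["ft_force"],s["wrist_torque"])
c=acc[150:270,275:355].clip(0,255).astype(np.uint8)
cv2.imwrite("pics/w7.png",cv2.resize(c,None,fx=6,fy=5,interpolation=cv2.INTER_CUBIC))
```

```text
[535.9374057  169.74765145 134.30231561] [-179.96428495    1.02713935  174.11649885] 9.5 [ 0.17577697 -0.75214493 -0.83964026] [ 0.02602212  0.02278779 -0.04265846]
```

View pics/w7.png

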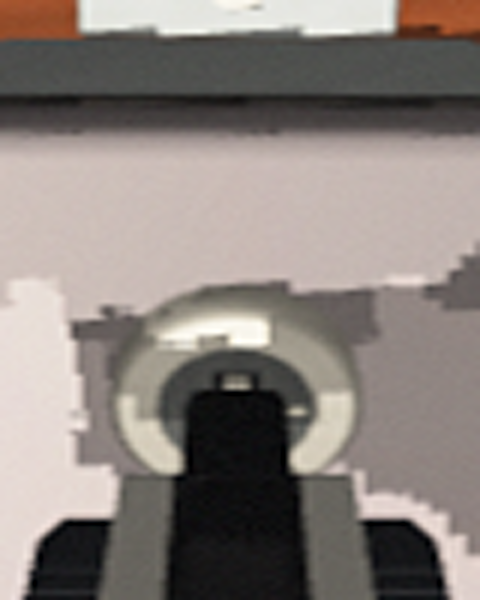

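{"op": "apply_moves", "data": {"series": [[0,[-0.0004,0,-0.004],0],[0,[-0.0004,0,-0.008],0],[0,[-0.0004,0,-0.012],0],[0,[-0.0004,0,-0.014],0],[0,[-0.0004,0,-0.014],0]]}}

```text
time: 10.12
tool_pos: [535.8, 169.6, 120.0]
tcp_rot: [-180.0, 1.1, 174.1]
ft_force: [3.8, -0.3, -1.7]
finger_gap: 8.5
```

Run:
```python
from h import *
s=sense(); T=s["tool_pos"]; print(T,s["tcp_rot"],s["time"],s["ft_force"],s["wrist_torque"])
```

```text
[535.76529391 169.62203955 120.00765343] [-179.95926975    1.05214225  174.11245568] 10.125 [ 3.8194637  -0.26777104 -1.69559937] [-0.06672692 -0.7911478   0.00258656]
```

Run:
```python
from h import *
acc=0
for i in range(3):
    p=optics.snapshot("wrist"); acc=acc+p["color"].astype(float)
acc/=3
s=sense(); T=s["tool_pos"]; print(T,s["tcp_rot"],s["time"],s["ft_force"],s["wrist_torque"])
c=acc[190:310,275:355].clip(0,255).astype(np.uint8)
cv2.imwrite("pics/w8.png",cv2.resize(np.hstack([c,cv2.convertScaleAbs(c,alpha=4)]),None,fx=5,fy=5,interpolation=cv2.INTER_CUBIC))
```

```text
[535.72945745 169.62612451 120.17848189] [-179.95731154    1.0455649   174.11460873] 10.275 [ 4.63939782 -0.14089897 -1.51410135] [-0.10410188 -0.90442638  0.03987037]
```

View pics/w8.png

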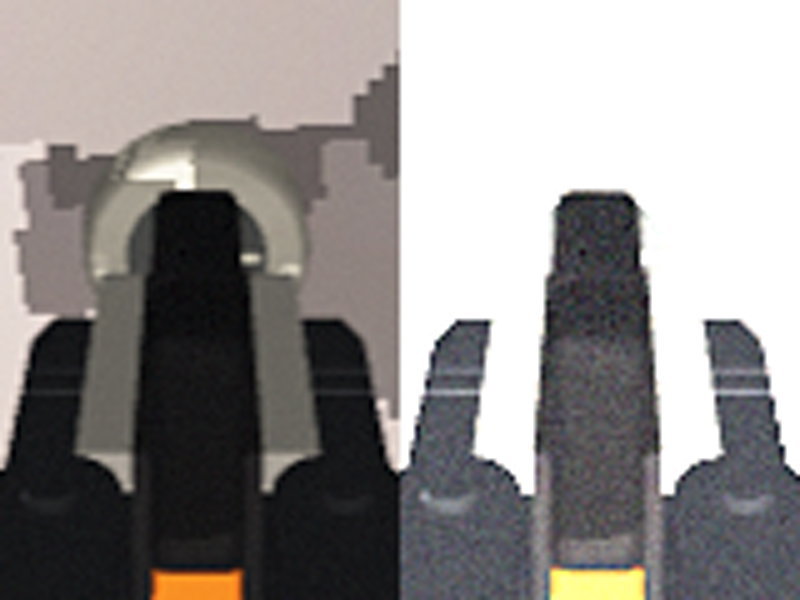

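{"op": "apply_moves", "data": {"series": [[0,[0.001,0,0],0],[0,[0.001,0,-0.003],0],[0,[0.001,0,-0.006],0.01],[0,[0.001,0,-0.01],-0.01],[0,[0.001,0,-0.013],0]]}}

```text
time: 10.9
tool_pos: [537.4, 170.0, 110.1]
tcp_rot: [-180.0, 1.1, 174.1]
ft_force: [-14.9, -2.8, 37.9]
finger_gap: 8.5
```

Run:
```python
from h import *
p=optics.snapshot("wrist"); acc=p["color"]
s=sense(); T=s["tool_pos"]; print(T,s["tcp_rot"],s["time"],s["ft_force"],s["wrist_torque"])
c=acc[190:310,275:355]
cv2.imwrite("pics/w9.png",cv2.resize(np.hstack([c,cv2.convertScaleAbs(c,alpha=4)]),None,fx=5,fy=5,interpolation=cv2.INTER_CUBIC))
```

```text
[537.38765392 169.98977804 110.12587994] [-179.98989335    1.12495211  174.19187948] 10.95 [-9.81499135 -1.55730716 22.3272008 ] [-0.42202401  1.67929424  0.03200607]
```

View pics/w9.png

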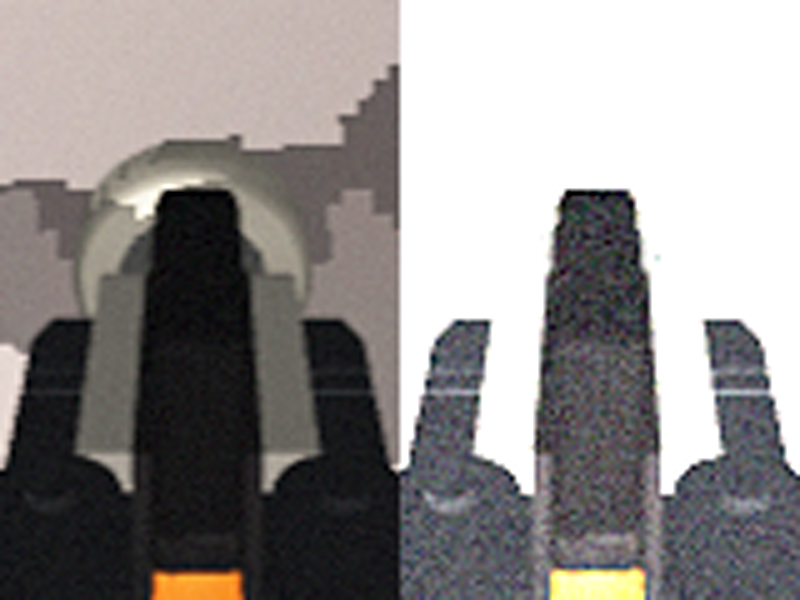

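{"op": "apply_moves", "data": {"series": [[0,[-0.001,-0.0002,0],0],[0,[-0.001,-0.0002,-0.002],0.015],[0,[-0.001,-0.0002,-0.003],-0.015],[0,[-0.001,-0.0002,-0.003],0.015],[0,[-0.001,-0.0002,-0.003],0]]}}

```text
time: 11.58
tool_pos: [537.5, 169.9, 110.2]
tcp_rot: [180.0, 1.3, 174.2]
ft_force: [-8.3, -2.6, 23.9]
finger_gap: 8.3
```

Run:
```python
from h import *
p=optics.snapshot("wrist"); acc=p["color"]
s=sense(); T=s["tool_pos"]; print(T,s["tcp_rot"],s["time"],s["ft_force"],s["wrist_torque"])
c=acc[190:310,275:355]
cv2.imwrite("pics/w10.png",cv2.resize(np.hstack([c,cv2.convertScaleAbs(c,alpha=4)]),None,fx=5,fy=5,interpolation=cv2.INTER_CUBIC))
```

```text
[537.43324421 169.94027411 110.18055587] [179.97875324   1.26398269 174.1682552 ] 11.625 [-7.38738051 -3.31649676 24.20751144] [-0.53649049  1.58321979  0.0676702 ]
```

View pics/w10.png

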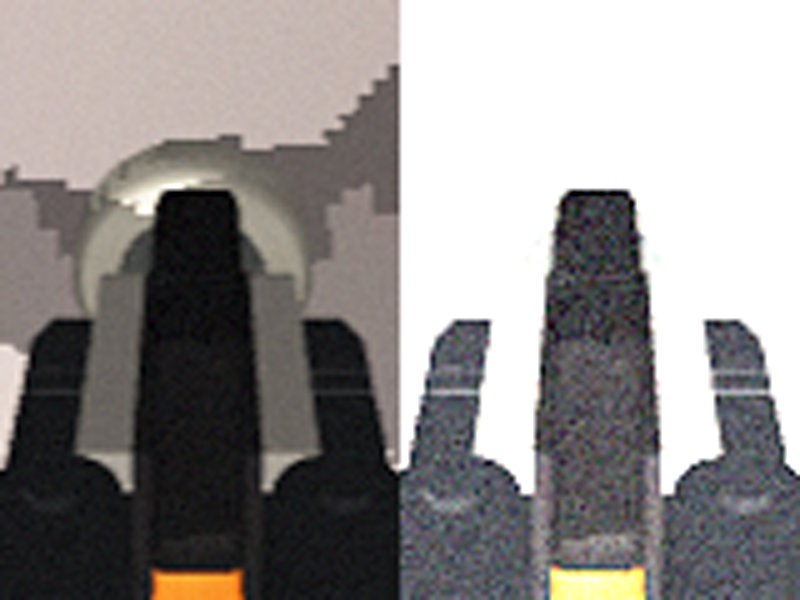

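{"op": "apply_moves", "data": {"series": [[0,[-0.002,0,-0.003],0.02],[0,[-0.003,0,-0.005],-0.02],[0,[-0.003,0,-0.006],0.02],[0,[-0.003,0,-0.006],-0.02],[0,[-0.003,0,-0.006],0]]}}

```text
time: 12.25
tool_pos: [537.5, 170.0, 110.0]
tcp_rot: [179.9, 1.7, 174.2]
ft_force: [-9.7, -5.9, 37.9]
finger_gap: 8.6
```

Run:
```python
from h import *
s=sense(); T=s["tool_pos"]; print(T,s["tcp_rot"],s["time"],s["ft_force"],s["wrist_torque"])
p=optics.snapshot("scene"); c=p["color"][205:295,315:415]
cv2.imwrite("pics/s10.png",cv2.resize(c,None,fx=6,fy=6,interpolation=cv2.INTER_CUBIC))
```

```text
[537.47523136 170.01763404 110.03441848] [179.91413042   1.65595872 174.18733163] 12.25 [-9.66366618 -5.85250719 37.92497886] [-1.05818005  1.97069674 -0.04538171]
```

View pics/s10.png

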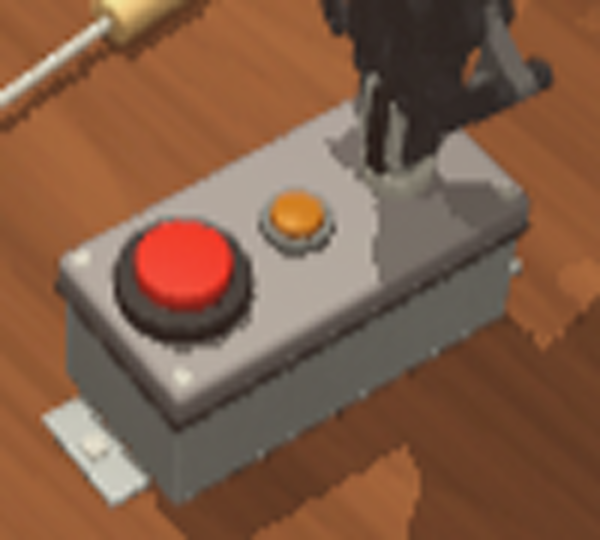

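{"op": "apply_moves", "data": {"series": [[0,[0,0,-0.0015],0],[0,[0,0,-0.0015],-0.1],[0,[0,-0.0002,-0.0015],-0.2],[0,[0,-0.0004,-0.0015],-0.3],[0,[-0.0001,-0.0005,-0.0015],-0.4]], "grip_force": 100}}

```text
time: 12.92
tool_pos: [537.2, 169.0, 110.3]
tcp_rot: [180.0, 1.7, 151.2]
ft_force: [-9.1, -5.2, 19.7]
finger_gap: 8.4
```

Run:
```python
from h import *
p=optics.snapshot("wrist"); acc=p["color"]
s=sense(); T=s["tool_pos"]; print(T,s["tcp_rot"],s["time"],s["ft_force"],s["wrist_torque"],s["joint_pos"])
c=acc[190:310,275:355]
cv2.imwrite("pics/w11.png",cv2.resize(np.hstack([c,cv2.convertScaleAbs(c,alpha=4)]),None,fx=5,fy=5,interpolation=cv2.INTER_CUBIC))
```

```text
[537.19191619 169.02866886 110.24240938] [179.97954281   1.66209271 150.91965767] 12.975 [-9.61477994 -4.21755536 19.51555799] [-0.91048345  1.76863466 -0.02048003] [ 12.9418573    6.61906836 100.39654991  -1.15554955  71.73925608
 -47.62792836]
```

View pics/w11.png

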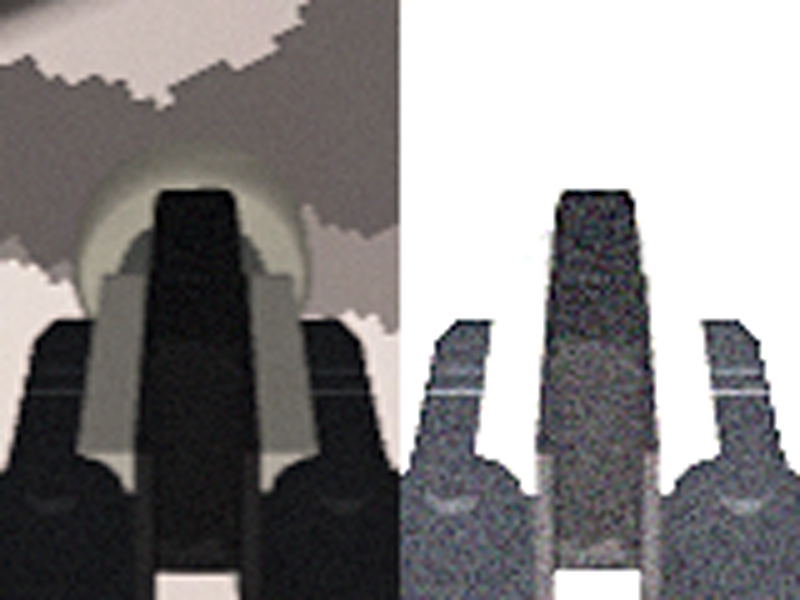

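{"op": "apply_moves", "data": {"series": [[0,[-0.0001,-0.0001,-0.0015],-0.11],[0,[-0.0001,-0.0002,-0.0015],-0.22],[0,[-0.0002,-0.0003,-0.0015],-0.33],[0,[-0.0003,-0.0004,-0.0015],-0.44],[0,[-0.0003,-0.0005,-0.0015],-0.55]]}}

```text
time: 13.6
tool_pos: [536.4, 168.0, 110.2]
tcp_rot: [-179.9, 1.7, 119.2]
ft_force: [-10.5, -5.8, 19.0]
finger_gap: 8.0
```

{"op": "apply_moves", "data": {"series": [[0,[-0.0001,0,-0.0015],-0.1],[0,[-0.0002,0,-0.0015],-0.2],[0,[-0.0003,-0.0001,-0.0015],-0.3],[0,[-0.0004,-0.0001,-0.0015],-0.4],[0,[-0.0005,-0.0001,-0.0015],-0.5]]}}

```text
time: 14.22
tool_pos: [535.4, 167.7, 110.3]
tcp_rot: [-179.9, 1.7, 90.4]
ft_force: [-10.1, -3.7, 20.2]
finger_gap: 8.5
```

Run:
```python
from h import *
p=optics.snapshot("wrist"); acc=p["color"]
s=sense(); T=s["tool_pos"]; print(T,s["tcp_rot"],s["time"],s["ft_force"],s["wrist_torque"],s["joint_pos"])
c=acc[190:310,275:355]
cv2.imwrite("pics/w12.png",cv2.resize(np.hstack([c,cv2.convertScaleAbs(c,alpha=4)]),None,fx=5,fy=5,interpolation=cv2.INTER_CUBIC))
```

```text
[535.48758967 167.72160174 110.32624605] [-179.87310487    1.71277      90.1416597 ] 14.275 [-10.61703322  -2.87386764  18.72423119] [-0.55128151  1.97022377 -0.06138342] [13.19341991  7.96285259 98.92141891 -1.70911461 73.63319385 13.54269948]
```

View pics/w12.png

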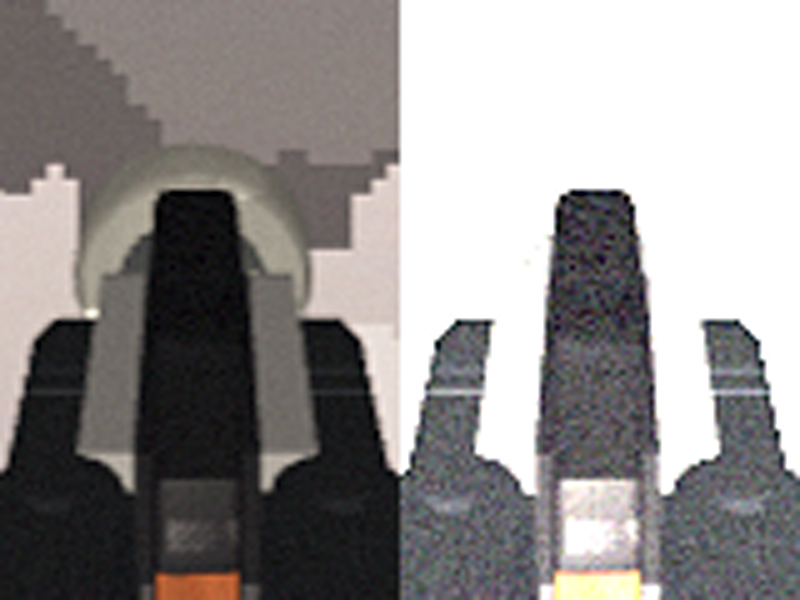

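{"op": "apply_moves", "data": {"series": [[0,[-0.0001,0,-0.0015],-0.1],[0,[-0.0002,0,-0.0015],-0.2],[0,[-0.0003,0,-0.0015],-0.3],[0,[-0.0004,0,-0.0015],-0.36],[0,[-0.0004,0,-0.0015],-0.4]]}}

```text
time: 14.9
tool_pos: [534.6, 167.8, 110.3]
tcp_rot: [-179.8, 1.7, 67.2]
ft_force: [-9.5, -1.9, 17.7]
finger_gap: 8.2
```

Run:
```python
from h import *
p=optics.snapshot("wrist"); acc=p["color"]
s=sense(); T=s["tool_pos"]; print(T,s["tcp_rot"],s["time"],s["ft_force"],s["wrist_torque"],s["joint_pos"])
c=acc[190:310,275:355]
cv2.imwrite("pics/w13.png",cv2.resize(np.hstack([c,cv2.convertScaleAbs(c,alpha=4)]),None,fx=5,fy=5,interpolation=cv2.INTER_CUBIC))
```

```text
[534.61499861 167.78910795 110.29866114] [-179.81573116    1.73744983   67.07191758] 14.95 [-9.80947229 -3.62561092 19.3336684 ] [-0.25204248  1.70268871  0.00972815] [13.00456232  8.42158932 98.4192446  -1.3487001  74.33231214 36.31297642]
```

View pics/w13.png

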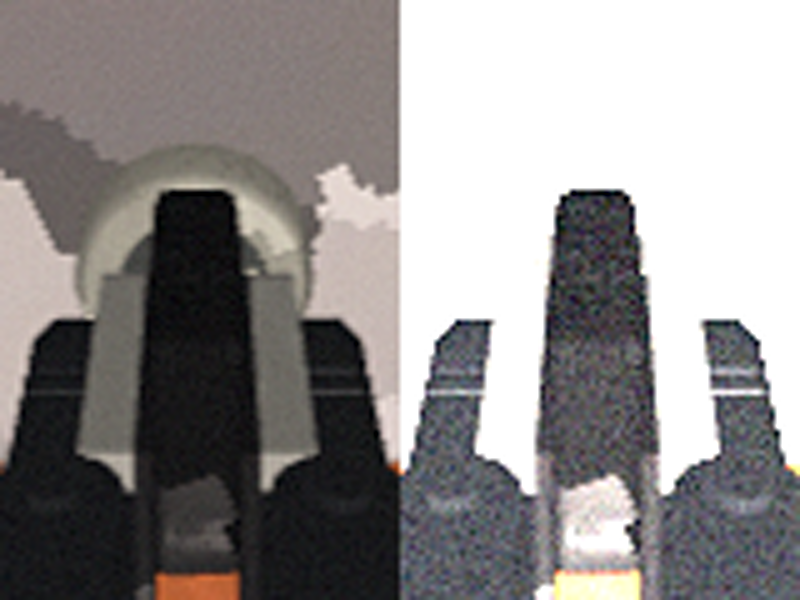

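{"op": "apply_moves", "data": {"series": [[0,[0,0,-0.0015],-0.05],[0,[0,0,-0.0015],-0.09],[0,[0,0,-0.0015],-0.09]]}}

```text
time: 15.32
tool_pos: [534.5, 168.0, 110.3]
tcp_rot: [-179.8, 1.7, 61.9]
ft_force: [-7.2, -2.1, 16.8]
finger_gap: 8.4
```

Run:
```python
from h import *
acc=0;tq=[]
for i in range(8):
    p=optics.snapshot("wrist"); acc=acc+p["color"].astype(float); s=sense(); tq.append(np.r_[s["ft_force"],s["wrist_torque"]])
acc/=8
T=s["tool_pos"]; print(T,s["tcp_rot"],s["time"],np.mean(tq,0),np.std(tq,0))
c=acc[215:265,285:345].clip(0,255).astype(np.uint8)
cv2.imwrite("pics/w14.png",cv2.resize(cv2.convertScaleAbs(c,alpha=1.5),None,fx=10,fy=10,interpolation=cv2.INTER_CUBIC))
p=optics.snapshot("scene"); c=p["color"][205:295,315:415]
cv2.imwrite("pics/s14.png",cv2.resize(c,None,fx=6,fy=6,interpolation=cv2.INTER_CUBIC))
```

```text
[534.44248533 168.0219466  110.2772582 ] [-179.79445386    1.73617311   61.9671899 ] 15.725 [-7.64270303 -1.56020684 16.66932908 -0.13890024  1.41524675  0.08627621] [0.60905227 0.52534302 0.25927737 0.01931297 0.02106205 0.02665998]
```

View pics/w14.png

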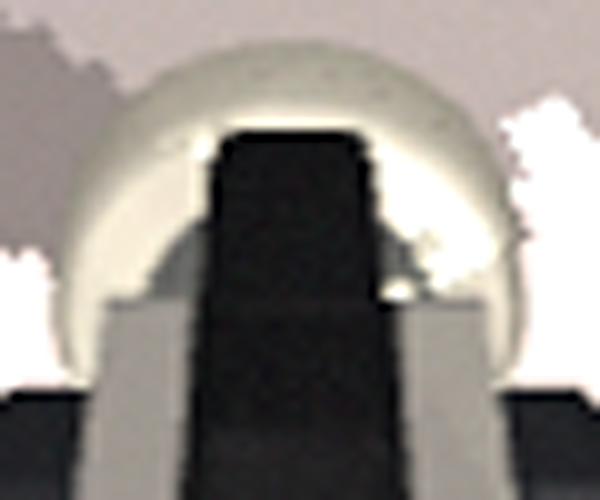

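View pics/s14.png

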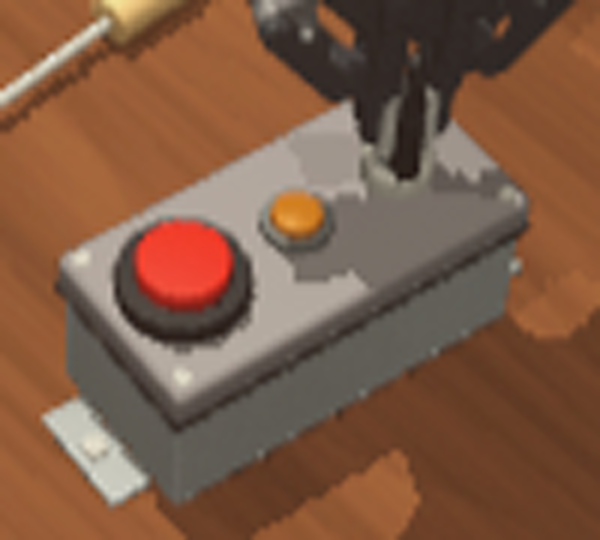

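Run:
```python
from h import *
p=optics.snapshot("wrist"); s=sense(); T=s["tool_pos"]
a=np.radians(s["tcp_rot"][2]-180); ux=np.array([np.cos(a),np.sin(a),0])
ax=T-1.2*ux; print("axis",ax, T)
for uv in [(324.3,243.4),(322.8,243.6),(325.8,243.4)]:
    m=ray(p,uv,90); d=m-ax; print(m.round(1),np.hypot(*d[:2]).round(2),np.degrees(np.arctan2(d[1],d[0])).round(1))
# bezel centre from outline fit, key head projected
print(proj(p,[ax*[1,1,0]+[0,0,90]]))
```

```text
axis [535.02284525 169.05602044 110.27619633] [534.45882538 167.99683132 110.27619633]
[542.5 168.9  90. ] 7.43 -1.4
[541.6 169.2  90. ] 6.56 1.0
[543.3 168.4  90. ] 8.26 -4.2
[[313.36071837 248.16717195]]
```

{"op": "apply_moves", "data": {"series": [[0,[0,0,-0.0015],-0.04],[0,[0,0,-0.0015],-0.07],[0,[0,0,-0.0015],-0.07]]}}

```text
time: 16.2
tool_pos: [534.3, 168.1, 110.3]
tcp_rot: [-179.8, 1.7, 58.0]
ft_force: [-8.0, -2.6, 16.4]
finger_gap: 8.4
```

Run:
```python
from h import *
acc=0;tq=[]
for i in range(8):
    p=optics.snapshot("wrist"); acc=acc+p["color"].astype(float); s=sense(); tq.append(np.r_[s["ft_force"],s["wrist_torque"]])
acc/=8
T=s["tool_pos"]; print(T,s["tcp_rot"],s["time"],np.mean(tq,0),s["finger_gap"])
c=acc[215:265,285:345].clip(0,255).astype(np.uint8)
cv2.imwrite("pics/w15.png",cv2.resize(cv2.convertScaleAbs(c,alpha=1.3),None,fx=10,fy=10,interpolation=cv2.INTER_CUBIC))
```

```text
[534.3260442  168.12228544 110.27982031] [-179.77934468    1.73917552   58.0061448 ] 16.6 [-7.54493417 -1.99619246 16.59210872 -0.24388225  1.3943737   0.15928229] 8.309261247665294
```

View pics/w15.png

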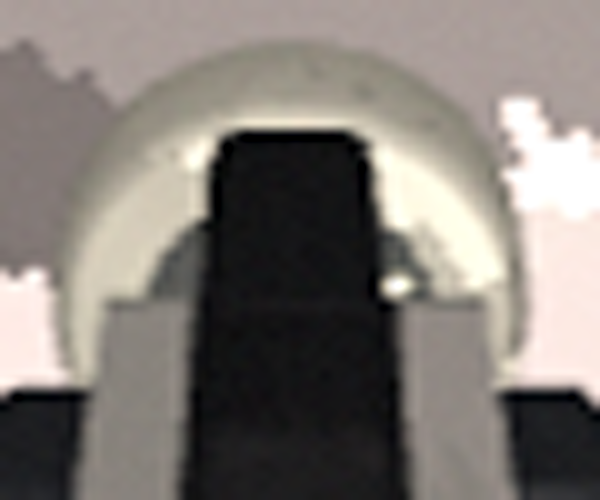

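Run:
```python
from h import *
p=optics.snapshot("top"); 
for q in ["screwdriver","screw_jar","tin","tape"]:
    for d in spotter.search_frame(p,q)[:1]: print(q,round(d["p"],2),toworld(p,d["xyz"]).round(1))
s=sense(); print(s["tool_pos"],s["wrist_torque"],s["finger_gap"],s["ft_force"])
print(hand_in())
```

```text
screw_jar 0.73 [739.5  15.   82.8]
tin 0.89 [494.5 448.9  99.9]
tape 0.79 [ 523.7 -414.2   24.7]
[534.35538142 168.12114895 110.28648414] [-0.22319455  1.35894015  0.12365089] 8.595827850326588 [-7.95287512 -1.78058576 17.59182152]
the job is handed in; nothing more can be done
None
```

I took the key out of the saw cut, pushed it home in the keyhole and turned it clockwise to its stop. I handed in at about 16.6 s, still gripping it with 100 N and holding it turned. `hand_in()` gave no verdict, so these are my own last checks.

- **Home:** the tool height stayed at 110 mm when I pushed harder, up to 38 N. Before I turned it, the scene picture showed the head down on the bezel. The downward push at the end was about 17 N.
- **Turned:** the hand turned about 116°. Over the last 4° the white mark on the plug stopped following the tool, and the wrist torque rose from 0.09 to 0.16 N m, so I take it to be at the stop. The mark's measured angle was 85° ± 8°. Just before I handed in, a single torque reading was 0.12 N m.
- **Stop button:** untouched in the last scene picture.
- **Bystanders:** the jar and tape were within about 2 mm of the first network readings in the top view. The tin's reading differed by 24 mm along y from its first top-view reading, which had a low score (0.55). The last one (0.89) was 6 mm in y from the first scene-camera reading, and the arm never went low near the tin, so I put the difference down to the first reading. The network did not report the screwdriver in the last top picture, perhaps because the arm hid it. It was seen in place beside the station in the last scene picture.

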